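Load the flask carrier and hold it lifted, level

TASK

Two stoppered volumetric flasks of different size are to be carried over to the instrument. Stand each flask in the well of the carrier that fits it, all the way down and without tipping it over; once both are in, take the carrier by its handle, lift it about 10 cm clear of the worktop and keep it there, level and still: the program finishes while the gripper is still holding it up. Leave the beakers, vials, pipette and tweezers where they are.

Things in the scene. Friction and masses are not known exactly. Their poses are not given: they have to be found in the camera images.
- carrier: loose flask carrier, 250 x 96 mm, 0.46 kg empty: white base plate (top face at 6 mm), white deck plate on pillars (top face at 42 mm, 8 mm thick) with a round well near each end, lifting handle across the middle. Origin: centre of the underside. x along its length, from the large well (x = -82 mm) to the small well (x = +82 mm), y across, z up
- handle: the carrier's handle, fixed to it: grey level grip bar along the carrier's y, 14 mm thick (x), 22 mm high, flat sides, 78 mm long between two steel uprights (18 x 3 mm, 40 mm from the middle). Origin: centre of the bar, 190 mm above the carrier's underside; axes as the carrier. The flask necks stand 82 mm away along x
- well_large (a point): centre of the floor of the large well, on the base plate (6 mm above the carrier's underside); the hole in the deck is 68 mm across, its rim 36 mm above this point
- well_small (a point): centre of the floor of the small well, on the base plate (6 mm above the carrier's underside); the hole in the deck is 58 mm across, its rim 36 mm above this point
- flask_large: the larger volumetric flask, upright, clear glass with a stopper, 179 mm high with the stopper, 0.15 kg; bulb 64 mm across up to 75 mm, then a straight neck to be gripped as 17 mm thick from 75 to 165 mm. Origin: centre of the underside; z up
- flask_small: the smaller volumetric flask, upright, clear glass with a stopper, 154 mm high with the stopper, 0.10 kg; bulb 54 mm across up to 64 mm, then a straight neck to be gripped as 17 mm thick from 64 to 140 mm. Origin: centre of the underside; z up
- beaker_250: bystander: glass beaker, 73 mm across, 94 mm high; origin: centre of the underside
- beaker_50: bystander: small glass beaker, 45 mm across, 55 mm high; origin: centre of the underside
- vial_a: bystander: capped vial, 23 mm across, 42 mm high; origin: centre of the underside
- vial_b: bystander: capped vial, 23 mm across, 42 mm high; origin: centre of the underside
- micropipette: bystander: pipette lying on its side, 218 x 27 x 36 mm, along its x; origin: centre of the underside
- tweezers: bystander: tweezers lying flat, 122 x 13 x 10 mm, along their x; origin: centre of the underside
- tube_rack: fixed steel tube rack with tubes along the back of the worktop, 82 x 392 mm, tubes up to 118 mm high; origin: centre of the underside
There are look-alikes about, which are no part of the job. What is shaped like the flask_small but orange or red is not meant.

How it is judged (in metres and radians):
On the way:
1. both flasks stand upright on the floor of the well that fits them, let go, with the carrier still on the worktop (distance between flask_large and well_large below 0.006 m and distance between flask_small and well_small below 0.006 m and angle between each of flask_large, flask_small's own z axis and vertical below 0.12 rad and height (world z) of carrier below 0.006 m and contact force between the fingers and flask_large below 0.3 N and contact force between the fingers and flask_small below 0.3 N), for 0.2 s.
At the end, for the whole second after the job is handed in: Held by the handle only: underside 60 to 160 mm above the worktop, tilt under 5 degrees, still (under 20 mm/s, 0.1 rad/s); each flask upright in its own well, foot within 6 mm of the well floor's centre; bystanders within 40 mm of their starts (height (world z) of carrier between 0.06 and 0.16 m and angle between carrier's own z axis and vertical below 0.09 rad and linear speed of carrier below 0.02 m/s and angular speed of carrier below 0.1 rad/s and contact force between the fingers and handle above 2 N and distance between flask_large and well_large below 0.006 m and distance between flask_small and well_small below 0.006 m and angle between each of flask_large, flask_small's own z axis and vertical below 0.12 rad and contact force between the fingers and flask_large below 0.3 N and contact force between the fingers and flask_small below 0.3 N and contact force between carrier and beaker_250 below 0.2 N and contact force between carrier and beaker_50 below 0.2 N and contact force between carrier and vial_a below 0.2 N and contact force between carrier and vial_b below 0.2 N and contact force between carrier and micropipette below 0.2 N and contact force between carrier and tweezers below 0.2 N and contact force between carrier and tube_rack below 0.2 N and distance of each of beaker_250, beaker_50, vial_a, vial_b, micropipette, tweezers from where it was at the start of the episode below 0.04 m); the arm keeps its last pose, push and grip.
It fails at once if a flask is tipped over (more than 35 degrees) (angle between any of flask_large, flask_small's own z axis and vertical above 0.61 rad).
It fails at once if the carrier is lifted before both flasks stand in their wells (height (world z) of carrier above 0.02 m and not (distance between flask_large and well_large below 0.015 m and distance between flask_small and well_small below 0.015 m)).
It fails at once if the carrier is tilted by more than 15 degrees (angle between carrier's own z axis and vertical above 0.26 rad).
It fails at once if a beaker, a vial, the pipette or the tweezers are moved by more than 40 mm (distance of any of beaker_250, beaker_50, vial_a, vial_b, micropipette, tweezers from where it was at the start of the episode above 0.04 m).
It also fails if it takes over 72 s, if anything falls off the work surface, if the arm or the gripper's body presses on something with over 40 N, if the wrist force passes 120 N, or if a joint passes its speed limit or range.

ROBOT

A 7-joint arm with a two-finger parallel gripper is mounted at the origin on a cart in front of the work surface, level with it; the furniture and walls round the work are solid. World frame = base frame: x ahead of the robot, y to its left, z up, the work surface at z = 0. Lengths are in m, angles in degrees, forces in N, time in s.
With the tool pointing down it reaches from about 0.425 to 0.875 m from the base axis. Payload 4.7 kg.
Tool frame: the origin (TCP) lies between the finger pads; the fingertips stand 8 mm ahead of it and the grasp point (between the pads) lies 11 mm behind it (env.tip_extent is the distance from the TCP to the fingertips, in m); z points along the fingers, y is the line along which they close (so a half turn about z gives the same grasp; the last joint's range is limited). The gripper opens to 87 mm and grips with 3 to 60 N. Pads are 19 mm wide; open, the fingers measure 117 mm over their backs; the gripper's body (75 mm by 190 mm) begins 51 mm behind the grasp point.
Start: joints at [66.354, 18.392, -4.016, 83.108, 1.295, 78.541, -3.26], TCP at [0.269, -0.592, 0.231] pointing down, gripper open.
Joint ranges: [-163.93, 163.93], [-17.29, 119.83], [-79.2, 71.16], [3.27, 140.29], [-89.18, 269.18], [5.43, 117.66], [-154.24, 154.24]. Speed limits (degrees/s): [147.25, 147.25, 180, 180, 180, 180, 180].

INTERFACE

Orientations are given as [roll, pitch, yaw] about the fixed x, y, z axes, in that order (R = Rz(yaw) Ry(pitch) Rx(roll)).
In Python, from cell import sensors, vision, workorder, env gives the robot as it stands.
- The arm moves only by the tool drive_tool, never from a script. Its argument "moves" is a list of rows, each an object of numbers: "x", "y", "z": the shift along the tool's x, y, z in mm; "rx", "ry", "rz": the turn, a rotation vector about the tool's x, y, z in rad; "fingers": the closure, from -1 (fully open) to 1 (shut). In form: [{"x": .., "y": .., "z": .., "rx": .., "ry": .., "rz": .., "fingers": ..}, ...]. A call has 1 to 20 rows; each row is the pose to reach, as a shift and turn from the pose commanded when the call began, along the tool's axes at that moment; what a row does not reach only later rows make up. A row lasts 1/8 s, in which the tool goes at most 62.5 mm and 10.7 degrees, less where a joint would pass 70% of its speed; a pose out of reach is approached as far as the arm can. A call with a gripper value outside its range is refused whole. The fingers move at their own pace and stop on an object; "force" is the grip in N (left out, the last holds). Time passes only in rows, so rows that repeat a pose let the fingers close. It gives the time, the measured TCP pose, the force, the opening and the grip force at its end, in the units of the state.
- sensors.get_obs(): the state, without advancing time (a new reading comes with each control period).
- vision.read_camera(name): name is "scene" or "top"; returns a dict with "image" (384x512x3 uint8, red, green, blue), "fx", "fy", "cx", "cy" (pixels), "R" (3x3) and "t" (3): a world point X has camera coordinates R X + t. Camera axes: x right, y down, z forward; pixel columns grow to the right and rows downward; lengths in m; the calibration is good to about 2 mm. A picture is of the moment at which its call begins. There is no depth.
- workorder.sign_off(): hands the job in; it is judged then, once.
The state is a dict: "time_s": time; "qpos": joint angles; "joint_velocities": joint speeds; "effort": joint torques, N m; "tool_pos": TCP position; "tool_rot": TCP orientation; "force": force on the tool from outside, world axes, zero at the start; "wrist_torque": the same for the moment, N m; "grip_width": finger opening in m; "grasp_force": force on a finger pad.
Only numpy, scipy, OpenCV 4.12 (cv2) and the standard library are available. Lean on these libraries where they do the work, as an engineer would, in place of code of your own. Each camera call takes 0.05 s, during which the arm holds its last target. There are 200 camera calls.

## Working session

There is one attempt and no reset: what is moved stays moved. The work goes in short steps, Python scripts to look and compute and a tool call to move; the robot and the scene stay as the last step left them, time stands still between calls to the robot, and variables do not carry over. Pictures are saved under pics/ and viewed, at most 10 in all, crops included, and the job is handed in when it is done.

Besides the shell and the picture viewer there is one more tool, called after "Emit:" as a command line: name --argument value ..., lists and objects as JSON in quotes. drive_tool: Moves the arm, as the interface text tells. Its arguments: {"type":"object","properties":{"moves":{"type":"array"},"force":{"type":"number"}},"required":["moves"]}

```bash
mkdir -p pics
cat > h.py <<'E'
import numpy as np, cv2
from cell import sensors, vision, workorder, env
def snap(n,f):
    c=vision.read_camera(n); cv2.imwrite(f,cv2.cvtColor(c["image"],cv2.COLOR_RGB2BGR)); return c
def ray(c,u,v,z):
    R=np.array(c["R"]);t=np.array(c["t"]);o=-R.T@t
    d=R.T@np.array([(u-c["cx"])/c["fx"],(v-c["cy"])/c["fy"],1]); return (o+d*(z-o[2])/d[2])
def proj(c,X):
    p=np.array(c["R"])@np.array(X)+np.array(c["t"]); return np.array([c["fx"]*p[0]/p[2]+c["cx"],c["fy"]*p[1]/p[2]+c["cy"]])
E
python3 - <<'E'
from h import *
import pickle
cs={}
for n in("scene","top"):
    c=snap(n,f"pics/{n}0.png"); cs[n]=c; R=np.array(c["R"]);print(n,c["fx"],c["cx"],c["cy"],-R.T@c["t"],R.round(3).tolist())
pickle.dump(cs,open("c0.pkl","wb"))
print(sensors.get_obs())
for n in cs:
    im=cv2.imread(f"pics/{n}0.png"); cv2.imwrite(f"pics/{n}0b.png",cv2.resize(im,(800,600),interpolation=cv2.INTER_CUBIC))
E
```

```text
scene 435.63516450887033 252.96115699254014 191.05921533496064 [-0.31941782 -0.58555832  0.65390337] [[0.339, -0.941, 0.01], [-0.475, -0.18, -0.861], [0.812, 0.287, -0.508]]
top 438.82638850194127 255.2950237888212 188.9903850890409 [ 0.30500061 -0.27576004  1.18809509] [[0.029, -1.0, -0.009], [-0.981, -0.027, -0.19], [0.19, 0.015, -0.982]]
{'time_s': 0.1, 'qpos': array([66.35388608, 18.43487795, -4.01486189, 83.16968537,  1.29506515,
       78.54048104, -3.26024648]), 'joint_velocities': array([ 0.04857558, -0.13043891, -0.03133193, -0.14698436,  0.04656569,
        0.03194416, -0.04777225]), 'effort': array([-3.50431246e-04, -4.92570269e+01, -4.05869242e-01, -3.13403463e+01,
       -6.42362586e-02,  3.95007699e-02,  9.84261419e-05]), 'tool_pos': array([ 0.26881953, -0.59126534,  0.2295545 ]), 'tool_rot': array([-1.79900191e+02,  5.80787285e-03,  2.44548839e+01]), 'force': array([-0.42037558, -0.46113769,  0.21138208]), 'wrist_torque': array([-0.0484686 ,  0.0083466 ,  0.00395042]), 'grasp_force': 0.0, 'grip_width': 0.08685852196197291}
```

View pics/scene0b.png

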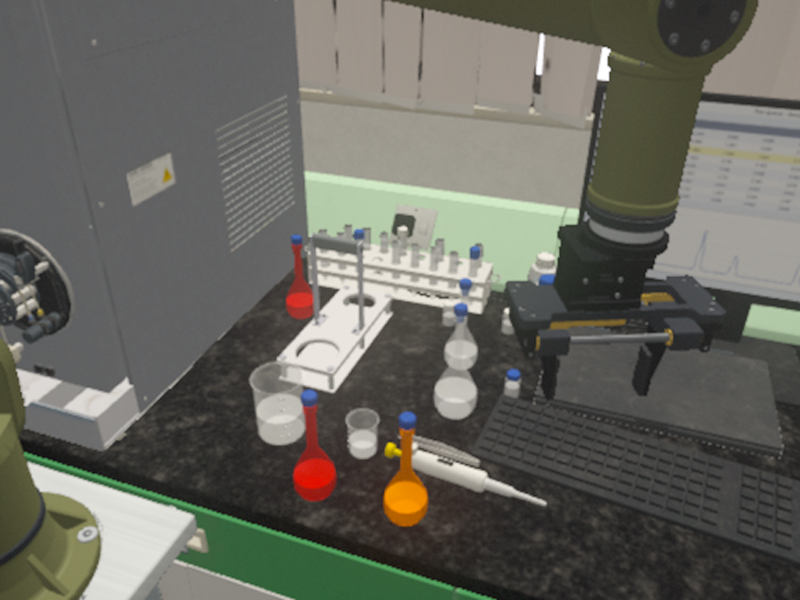

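View pics/top0b.png

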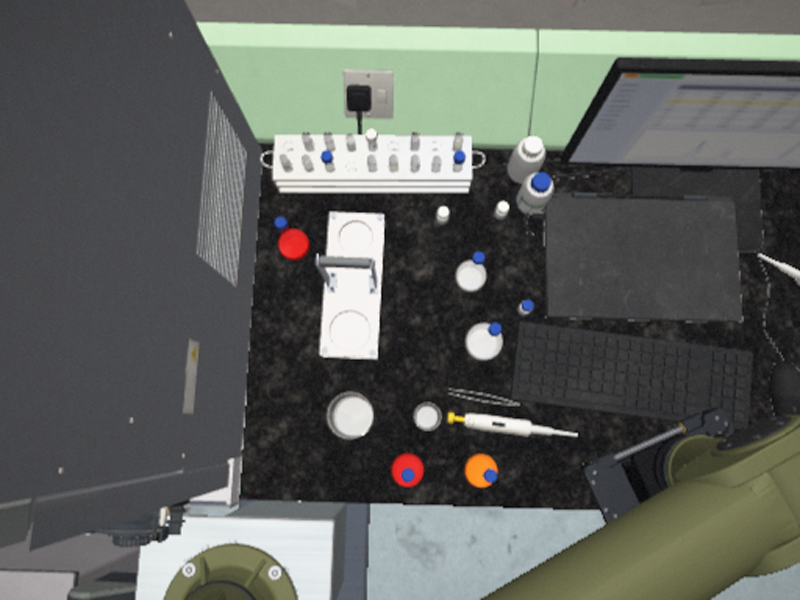

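The scene view shows two clear flasks with blue stoppers at about (455,390) and (460,340), and the carrier at (335,340). In the top view the flasks are at (484,341) and (471,275), and the carrier is centred near (352,285). The large well is nearer the robot.

Run:
```python
from h import *
import pickle
cs=pickle.load(open("c0.pkl","rb"))
for n in cs:
    im=cs[n]["image"]; hsv=cv2.cvtColor(im,cv2.COLOR_RGB2HSV)
    m=cv2.inRange(hsv,(100,120,60),(130,255,255))
    k,l,s,ce=cv2.connectedComponentsWithStats(m)
    for i in range(1,k):
        if s[i,4]>15: print(n,s[i].tolist(),ce[i].round(2).tolist())
im=cs["top"]["image"]; g=cv2.cvtColor(im,cv2.COLOR_RGB2GRAY)
a=cv2.resize(im[128:236,196:332],None,fx=5.5,fy=5.5,interpolation=cv2.INTER_CUBIC)
cv2.imwrite("pics/crop1.png",cv2.cvtColor(a,cv2.COLOR_RGB2BGR))
```

```text
scene [187, 150, 6, 6, 26] [189.19, 152.38]
scene [345, 176, 10, 6, 50] [349.68, 178.52]
scene [295, 179, 6, 3, 16] [297.81, 180.0]
scene [291, 195, 8, 4, 28] [294.71, 196.5]
scene [324, 236, 9, 7, 50] [328.18, 239.1]
scene [193, 249, 10, 8, 60] [197.3, 252.85]
scene [256, 263, 10, 12, 95] [260.45, 268.31]
top [206, 97, 6, 7, 39] [208.56, 100.08]
top [291, 97, 6, 8, 42] [293.4, 100.36]
top [340, 110, 13, 13, 119] [345.98, 115.87]
top [175, 138, 9, 9, 61] [179.11, 142.08]
top [302, 161, 9, 8, 58] [305.88, 164.41]
top [334, 191, 8, 8, 48] [337.62, 194.73]
top [313, 206, 8, 9, 57] [316.49, 209.91]
top [257, 300, 8, 8, 48] [260.6, 303.6]
top [310, 301, 9, 8, 51] [313.8, 304.25]
```

View pics/crop1.png

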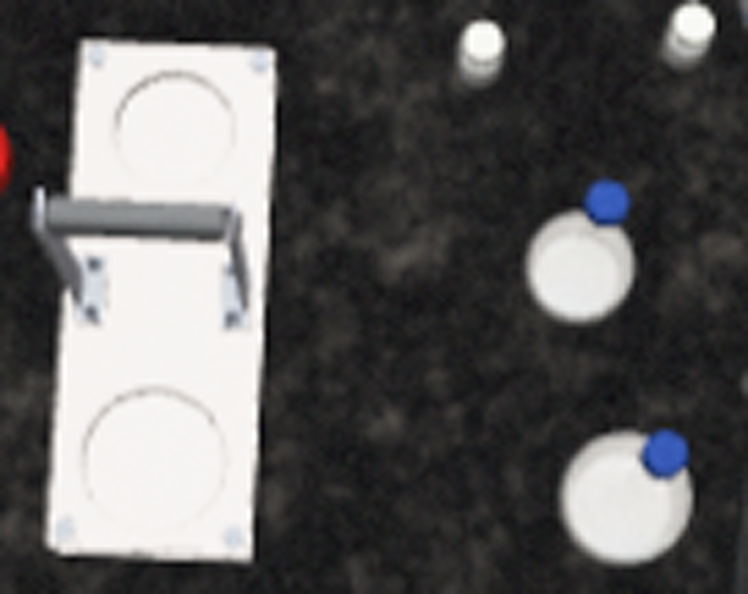

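The crop shows the small flask's bulb at (580,266) and the large one's at (627,498). The deck screws are at (97,56), (260,62), (233,537) and (65,530), and the wells at (174,131) and (154,460).

Run:
```python
from h import *
import pickle
from scipy.optimize import least_squares
cs=pickle.load(open("c0.pkl","rb"));T,S=cs["top"],cs["scene"]
px=lambda u,v:(196+(u+.5)/5.5-.5,128+(v+.5)/5.5-.5)
def g(u,v,z): return ray(T,*px(u,v),z)
sc=np.array([g(*p,.042) for p in[(97,56),(260,62),(233,537),(65,530)]]);print("screws",sc.round(4).tolist(),"c",sc.mean(0).round(4))
co=np.array([g(*p,.042) for p in[(80,40),(276,48),(252,562),(48,550)]]);print("corners c",co.mean(0).round(4),[np.linalg.norm(co[i]-co[i-1]).round(4) for i in range(4)])
ws,wl=g(174,131,.042),g(154,460,.042);print("wells",ws.round(4),wl.round(4),(ws+wl)/2,np.linalg.norm(ws-wl))
d=ws-wl;print("yaw",np.degrees(np.arctan2(d[1],d[0])), [np.degrees(np.arctan2(*(a-b)[[1,0]])) for a,b in[(sc[0],sc[3]),(sc[1],sc[2]),(co[0],co[3]),(co[1],co[2])]])
print("bar",g(137,213,.201).round(4), g(37,205,.2),g(240,220,.2))
for nm,pt,b,h,z in[("small",(305.88,164.41),(580,266),.148,.027),("large",(316.49,209.91),(627,498),.173,.03)]:
    print(nm,"stopper top",ray(T,*pt,h).round(4),"bulb",g(*b,z).round(4))
    for tag,q in(("a",(297.81,180)),("b",(294.71,196.5))):
        f=lambda X:np.r_[proj(T,X)-pt,proj(S,X)-q]; r=least_squares(f,[.6,-.3,.15]);print(tag,r.x.round(4),r.cost.round(2))
```

```text
screws [[0.6653, -0.1397, 0.042], [0.6644, -0.2206, 0.042], [0.4285, -0.2159, 0.042], [0.4296, -0.1357, 0.042]] c [ 0.547 -0.178  0.042]
corners c [ 0.5455 -0.1781  0.042 ] [np.float64(0.2536), np.float64(0.0974), np.float64(0.2549), np.float64(0.0974)]
wells [ 0.6279 -0.1795  0.042 ] [ 0.4645 -0.1767  0.042 ] [ 0.54618433 -0.17805756  0.042     ] 0.1634896001133297
yaw -0.9807644460807089 [np.float64(-0.9831856011324609), np.float64(-1.1315009490668468), np.float64(-0.6403505075568189), np.float64(-0.642988699878397)]
bar [ 0.547  -0.1787  0.201 ] [ 0.54953385 -0.13624676  0.2       ] [ 0.54535312 -0.22215088  0.2       ]
small stopper top [ 0.5704 -0.3815  0.148 ] bulb [ 0.5687 -0.381   0.027 ]
a [ 0.57   -0.3823  0.1509] 0.21
b [ 0.5808 -0.3813  0.0996] 4.53
large stopper top [ 0.4554 -0.4045  0.173 ] bulb [ 0.4541 -0.4045  0.03  ]
a [ 0.4512 -0.405   0.2165] 7.46
b [ 0.4553 -0.4048  0.175 ] 0.06
```

Emit:
drive_tool --moves '[{"x": 0, "y": 0, "z": -60, "rz": 0.1, "fingers": -1}, {"x": 50, "y": -9, "z": -70, "rz": 0.2, "fingers": -1}, {"x": 100, "y": -18, "z": -70, "rz": 0.3, "fingers": -1}, {"x": 150, "y": -27, "z": -70, "rz": 0.444, "fingers": -1}, {"x": 200, "y": -37, "z": -70, "rz": 0.444, "fingers": -1}, {"x": 250, "y": -46, "z": -70, "rz": 0.444, "fingers": -1}, {"x": 300, "y": -55, "z": -70, "rz": 0.444, "fingers": -1}, {"x": 340, "y": -62, "z": -70, "rz": 0.444, "fingers": -1}, {"x": 360, "y": -66, "z": -70, "rz": 0.444, "fingers": -1}, {"x": 360, "y": -66, "z": -70, "rz": 0.444, "fingers": -1}, {"x": 360, "y": -66, "z": -70, "rz": 0.444, "fingers": -1}, {"x": 360, "y": -66, "z": -70, "rz": 0.444, "fingers": -1}]'

```text
invalid input at $.moves[0]: expected keys x, y, z, rx, ry, rz, fingers
```

Emit:
drive_tool --moves '[{"x": 0, "y": 0, "z": -60, "rx": 0, "ry": 0, "rz": 0.1, "fingers": -1}, {"x": 50, "y": -9, "z": -70, "rx": 0, "ry": 0, "rz": 0.2, "fingers": -1}, {"x": 100, "y": -18, "z": -70, "rx": 0, "ry": 0, "rz": 0.3, "fingers": -1}, {"x": 150, "y": -27, "z": -70, "rx": 0, "ry": 0, "rz": 0.444, "fingers": -1}, {"x": 200, "y": -37, "z": -70, "rx": 0, "ry": 0, "rz": 0.444, "fingers": -1}, {"x": 250, "y": -46, "z": -70, "rx": 0, "ry": 0, "rz": 0.444, "fingers": -1}, {"x": 300, "y": -55, "z": -70, "rx": 0, "ry": 0, "rz": 0.444, "fingers": -1}, {"x": 340, "y": -62, "z": -70, "rx": 0, "ry": 0, "rz": 0.444, "fingers": -1}, {"x": 360, "y": -66, "z": -70, "rx": 0, "ry": 0, "rz": 0.444, "fingers": -1}, {"x": 360, "y": -66, "z": -70, "rx": 0, "ry": 0, "rz": 0.444, "fingers": -1}, {"x": 360, "y": -66, "z": -70, "rx": 0, "ry": 0, "rz": 0.444, "fingers": -1}, {"x": 360, "y": -66, "z": -70, "rx": 0, "ry": 0, "rz": 0.444, "fingers": -1}]'

```text
time_s: 1.6
tool_pos: [0.5677, -0.3847, 0.3008]
tool_rot: [179.9, 0.0, -1.2]
force: [0.9, -0.1, 0.0]
grip_width: 0.0872
grasp_force: 0.0
```

Emit:
drive_tool --moves '[{"x": 2, "y": -3, "z": 50, "rx": 0, "ry": 0, "rz": 0, "fingers": -1}, {"x": 2, "y": -3, "z": 100, "rx": 0, "ry": 0, "rz": 0, "fingers": -1}, {"x": 2, "y": -3, "z": 130, "rx": 0, "ry": 0, "rz": 0, "fingers": -1}, {"x": 2, "y": -3, "z": 160, "rx": 0, "ry": 0, "rz": 0, "fingers": -1}, {"x": 2, "y": -3, "z": 180, "rx": 0, "ry": 0, "rz": 0, "fingers": -1}, {"x": 2, "y": -3, "z": 192, "rx": 0, "ry": 0, "rz": 0, "fingers": -1}, {"x": 2, "y": -3, "z": 192, "rx": 0, "ry": 0, "rz": 0, "fingers": -1}, {"x": 2, "y": -3, "z": 192, "rx": 0, "ry": 0, "rz": 0, "fingers": -1}]'

```text
time_s: 2.6
tool_pos: [0.5722, -0.3802, 0.1099]
tool_rot: [179.9, -0.1, -1.0]
force: [-0.6, -0.9, 0.3]
grip_width: 0.0871
grasp_force: 0.0
```

Run:
```python
from h import *
c=snap("scene","pics/s1.png");im=cv2.imread("pics/s1.png")
cv2.imwrite("pics/s1c.png",cv2.resize(im[110:290,180:410],None,fx=3.3,fy=3.3,interpolation=cv2.INTER_CUBIC))
print(sensors.get_obs()["tool_pos"])
```

```text
[ 0.57229868 -0.38010084  0.11003317]
```

View pics/s1c.png

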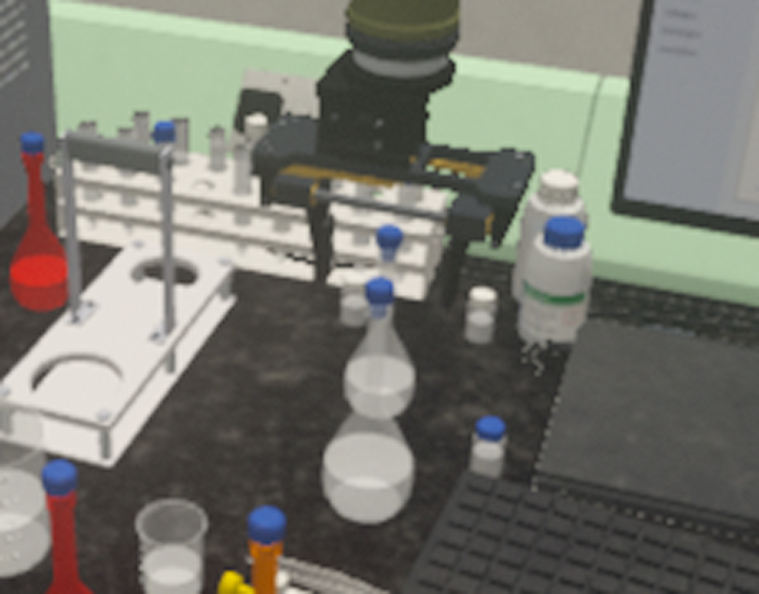

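The fingers straddle the small flask's neck at crop pixel (388,255), clear of everything else. Closing.

Emit:
drive_tool --moves '[{"x": -2, "y": 1.5, "z": 0, "rx": 0, "ry": 0, "rz": 0, "fingers": -1}, {"x": -2, "y": 1.5, "z": 0, "rx": 0, "ry": 0, "rz": 0, "fingers": 0}, {"x": -2, "y": 1.5, "z": 0, "rx": 0, "ry": 0, "rz": 0, "fingers": 0.4}, {"x": -2, "y": 1.5, "z": 0, "rx": 0, "ry": 0, "rz": 0, "fingers": 0.6}, {"x": -2, "y": 1.5, "z": 0, "rx": 0, "ry": 0, "rz": 0, "fingers": 1}, {"x": -2, "y": 1.5, "z": 0, "rx": 0, "ry": 0, "rz": 0, "fingers": 1}, {"x": -2, "y": 1.5, "z": 0, "rx": 0, "ry": 0, "rz": 0, "fingers": 1}, {"x": -2, "y": 1.5, "z": 0, "rx": 0, "ry": 0, "rz": 0, "fingers": 1}, {"x": -2, "y": 1.5, "z": 0, "rx": 0, "ry": 0, "rz": 0, "fingers": 1}, {"x": -2, "y": 1.5, "z": 0, "rx": 0, "ry": 0, "rz": 0, "fingers": 1}]' --force 15

```text
time_s: 3.9
tool_pos: [0.5694, -0.3812, 0.1085]
tool_rot: [180.0, 0.0, -1.0]
force: [-0.1, -0.1, -1.0]
grip_width: 0.0166
grasp_force: 15.0
```

Emit:
drive_tool --moves '[{"x": 0, "y": 0, "z": -20, "rx": 0, "ry": 0, "rz": 0, "fingers": 1}, {"x": 0, "y": 0, "z": -45, "rx": 0, "ry": 0, "rz": 0, "fingers": 1}, {"x": 0, "y": 0, "z": -70, "rx": 0, "ry": 0, "rz": 0, "fingers": 1}, {"x": 5, "y": -20, "z": -85, "rx": 0, "ry": 0, "rz": 0, "fingers": 1}, {"x": 12, "y": -45, "z": -85, "rx": 0, "ry": 0, "rz": 0, "fingers": 1}, {"x": 20, "y": -75, "z": -85, "rx": 0, "ry": 0, "rz": 0, "fingers": 1}, {"x": 29, "y": -105, "z": -85, "rx": 0, "ry": 0, "rz": 0, "fingers": 1}, {"x": 37, "y": -135, "z": -85, "rx": 0, "ry": 0, "rz": 0, "fingers": 1}, {"x": 45, "y": -165, "z": -85, "rx": 0, "ry": 0, "rz": 0, "fingers": 1}, {"x": 51, "y": -185, "z": -85, "rx": 0, "ry": 0, "rz": 0, "fingers": 1}, {"x": 54, "y": -197, "z": -85, "rx": 0, "ry": 0, "rz": 0, "fingers": 1}, {"x": 55.6, "y": -202.7, "z": -85, "rx": 0, "ry": 0, "rz": 0, "fingers": 1}, {"x": 55.6, "y": -202.7, "z": -85, "rx": 0, "ry": 0, "rz": 0, "fingers": 1}, {"x": 55.6, "y": -202.7, "z": -85, "rx": 0, "ry": 0, "rz": 0, "fingers": 1}, {"x": 55.6, "y": -202.7, "z": -60, "rx": 0, "ry": 0, "rz": 0, "fingers": 1}, {"x": 55.6, "y": -202.7, "z": -60, "rx": 0, "ry": 0, "rz": 0, "fingers": 1}, {"x": 55.6, "y": -202.7, "z": -60, "rx": 0, "ry": 0, "rz": 0, "fingers": 1}]'

```text
time_s: 6.02
tool_pos: [0.6287, -0.1801, 0.1691]
tool_rot: [180.0, -0.0, -1.0]
force: [0.4, 0.1, -0.4]
grip_width: 0.0164
grasp_force: 15.0
```

Run:
```python
from h import *
o=sensors.get_obs();print(o["tool_pos"],o["force"])
c=snap("scene","pics/s2.png");im=cv2.imread("pics/s2.png")
p=o["tool_pos"]
for n,X in(("foot?",[p[0],p[1],p[2]-.109]),("wellrim",[.6285,-.1795,.042])): print(n,proj(c,X))
a=cv2.resize(im[120:260,160:300],None,fx=4.2,fy=4.2,interpolation=cv2.INTER_CUBIC);cv2.imwrite("pics/s2c.png",a)
```

```text
[ 0.62865565 -0.18005381  0.16913414] [ 0.35738689  0.0540267  -0.42884388]
foot? [228.8895301  186.53230128]
wellrim [228.80289025 192.24015013]
```

View pics/s2c.png

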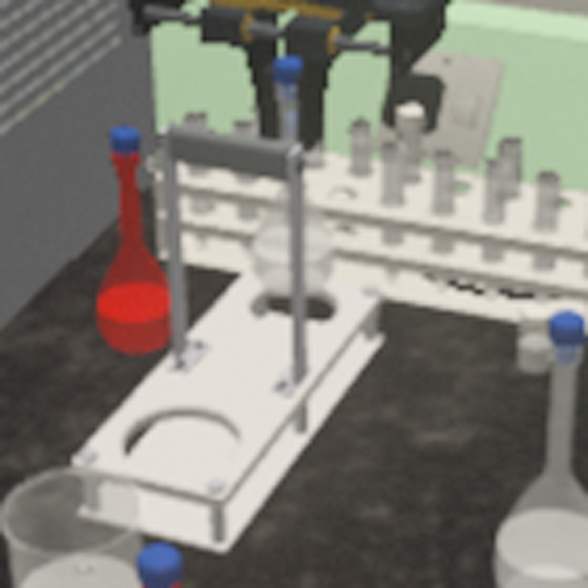

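The upright flask sits centred over the small well, with the bulb at (292,255) and the hole at (293,305). Lowering.

Emit:
drive_tool --moves '[{"x": 0, "y": 0, "z": 12, "rx": 0, "ry": 0, "rz": 0, "fingers": 1}, {"x": 0, "y": -0.5, "z": 20, "rx": 0, "ry": 0, "rz": 0, "fingers": 1}, {"x": 0, "y": -0.5, "z": 26, "rx": 0, "ry": 0, "rz": 0, "fingers": 1}, {"x": 0, "y": -0.5, "z": 32, "rx": 0, "ry": 0, "rz": 0, "fingers": 1}, {"x": 0, "y": -0.5, "z": 36, "rx": 0, "ry": 0, "rz": 0, "fingers": 1}, {"x": 0, "y": -0.5, "z": 36, "rx": 0, "ry": 0, "rz": 0, "fingers": 1}]'

```text
time_s: 6.82
tool_pos: [0.6283, -0.1789, 0.1322]
tool_rot: [-180.0, 0.0, -1.0]
force: [-0.3, 0.1, -0.9]
grip_width: 0.0168
grasp_force: 15.0
```

Emit:
drive_tool --moves '[{"x": 0, "y": 0, "z": 6, "rx": 0, "ry": 0, "rz": 0, "fingers": 1}, {"x": 0, "y": 0, "z": 11, "rx": 0, "ry": 0, "rz": 0, "fingers": 1}, {"x": 0, "y": 0, "z": 14, "rx": 0, "ry": 0, "rz": 0, "fingers": 1}, {"x": 0, "y": 0, "z": 16, "rx": 0, "ry": 0, "rz": 0, "fingers": 1}, {"x": 0, "y": 0, "z": 16.5, "rx": 0, "ry": 0, "rz": 0, "fingers": 1}, {"x": 0, "y": 0, "z": 17, "rx": 0, "ry": 0, "rz": 0, "fingers": 1}, {"x": 0, "y": 0, "z": 17, "rx": 0, "ry": 0, "rz": 0, "fingers": 1}]'

```text
time_s: 7.7
tool_pos: [0.6286, -0.1789, 0.1157]
tool_rot: [180.0, -0.0, -1.0]
force: [-0.8, -0.4, -0.9]
grip_width: 0.0166
grasp_force: 15.0
```

Emit:
drive_tool --moves '[{"x": 0, "y": 0, "z": 0.7, "rx": 0, "ry": 0, "rz": 0, "fingers": 1}, {"x": 0, "y": 0, "z": 1.4, "rx": 0, "ry": 0, "rz": 0, "fingers": 1}, {"x": 0, "y": 0, "z": 2, "rx": 0, "ry": 0, "rz": 0, "fingers": 1}, {"x": 0, "y": 0, "z": 2, "rx": 0, "ry": 0, "rz": 0, "fingers": 1}]'

```text
time_s: 8.2
tool_pos: [0.6288, -0.179, 0.1144]
tool_rot: [180.0, -0.0, -1.0]
force: [-1.5, -0.0, 4.9]
grip_width: 0.0164
grasp_force: 15.0
```

Emit:
drive_tool --moves '[{"x": 0, "y": 0, "z": 0, "rx": 0, "ry": 0, "rz": 0, "fingers": 0.4}, {"x": 0, "y": 0, "z": 0, "rx": 0, "ry": 0, "rz": 0, "fingers": 0}, {"x": 0, "y": 0, "z": 0, "rx": 0, "ry": 0, "rz": 0, "fingers": -0.5}, {"x": 0, "y": 0, "z": 0, "rx": 0, "ry": 0, "rz": 0, "fingers": -0.5}, {"x": 0, "y": 0, "z": 0, "rx": 0, "ry": 0, "rz": 0, "fingers": -0.5}, {"x": 0, "y": 0, "z": -30, "rx": 0, "ry": 0, "rz": 0, "fingers": -0.5}, {"x": 0, "y": 0, "z": -80, "rx": 0, "ry": 0, "rz": 0, "fingers": -0.5}, {"x": 0, "y": 0, "z": -130, "rx": 0, "ry": 0, "rz": 0, "fingers": -0.5}, {"x": 0, "y": 0, "z": -170, "rx": 0, "ry": 0, "rz": 0, "fingers": -0.7}, {"x": 0, "y": 50, "z": -170, "rx": 0, "ry": 0, "rz": 0, "fingers": -1}, {"x": -35, "y": 90, "z": -170, "rx": 0, "ry": 0, "rz": 0, "fingers": -1}, {"x": -70, "y": 130, "z": -170, "rx": 0, "ry": 0, "rz": 0, "fingers": -1}, {"x": -105, "y": 170, "z": -170, "rx": 0, "ry": 0, "rz": 0, "fingers": -1}, {"x": -140, "y": 210, "z": -170, "rx": 0, "ry": 0, "rz": 0, "fingers": -1}, {"x": -170, "y": 228.6, "z": -170, "rx": 0, "ry": 0, "rz": 0, "fingers": -1}, {"x": -170, "y": 228.6, "z": -170, "rx": 0, "ry": 0, "rz": 0, "fingers": -1}, {"x": -170, "y": 228.6, "z": -170, "rx": 0, "ry": 0, "rz": 0, "fingers": -1}]'

```text
time_s: 10.32
tool_pos: [0.4556, -0.4037, 0.2837]
tool_rot: [-180.0, -0.1, -0.9]
force: [-0.2, 0.5, 0.4]
grip_width: 0.087
grasp_force: 0.0
```

Run:
```python
from h import *
o=sensors.get_obs();print(o["tool_pos"],o["tool_rot"])
c=snap("top","pics/t3.png")
im=c["image"]; hsv=cv2.cvtColor(im,cv2.COLOR_RGB2HSV)
m=cv2.inRange(hsv,(100,120,60),(130,255,255));k,l,s,ce=cv2.connectedComponentsWithStats(m)
for i in range(1,k):
    if s[i,4]>15: print(ce[i].round(1).tolist())
print("expected small", proj(c,[.6285,-.1795,.155]))
b=cv2.imread("pics/t3.png")[110:250,190:340];cv2.imwrite("pics/t3c.png",cv2.resize(b,None,fx=4,fy=4,interpolation=cv2.INTER_CUBIC))
```

```text
[ 0.45556428 -0.4036623   0.2836746 ] [-1.79971863e+02 -5.64470683e-02 -9.20921100e-01]
[208.6, 100.1]
[293.4, 100.4]
[345.1, 114.7]
[223.5, 137.9]
[179.1, 142.1]
[313.7, 304.3]
expected small [223.9305075 138.5600134]
```

View pics/t3c.png

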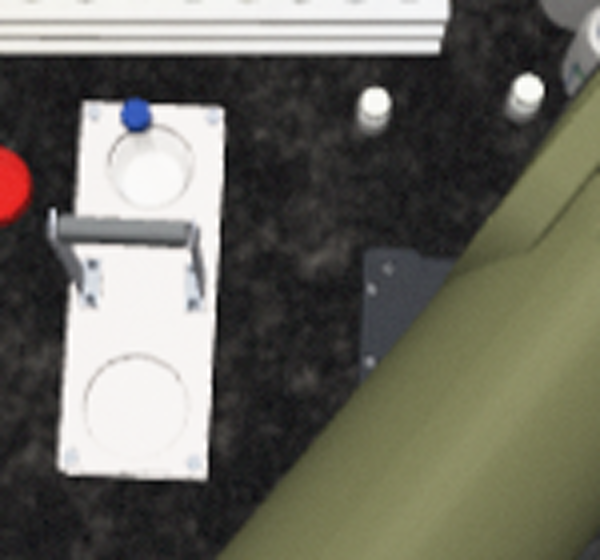

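The small flask is in its well, stopper at (136,115), and the carrier hasn't moved. Now the large flask.

Emit:
drive_tool --moves '[{"x": -0.5, "y": 0.8, "z": 50, "rx": 0, "ry": 0, "rz": 0, "fingers": -1}, {"x": -0.5, "y": 0.8, "z": 90, "rx": 0, "ry": 0, "rz": 0, "fingers": -1}, {"x": -0.5, "y": 0.8, "z": 120, "rx": 0, "ry": 0, "rz": 0, "fingers": -1}, {"x": -0.5, "y": 0.8, "z": 143, "rx": 0, "ry": 0, "rz": 0, "fingers": -1}, {"x": -0.5, "y": 0.8, "z": 155, "rx": 0, "ry": 0, "rz": 0, "fingers": -1}, {"x": -0.5, "y": 0.8, "z": 155, "rx": 0, "ry": 0, "rz": 0, "fingers": -1}, {"x": -0.5, "y": 0.8, "z": 155, "rx": 0, "ry": 0, "rz": 0, "fingers": 0}, {"x": -0.5, "y": 0.8, "z": 155, "rx": 0, "ry": 0, "rz": 0, "fingers": 0.4}, {"x": -0.5, "y": 0.8, "z": 155, "rx": 0, "ry": 0, "rz": 0, "fingers": 0.6}, {"x": -0.5, "y": 0.8, "z": 155, "rx": 0, "ry": 0, "rz": 0, "fingers": 1}, {"x": -0.5, "y": 0.8, "z": 155, "rx": 0, "ry": 0, "rz": 0, "fingers": 1}, {"x": -0.5, "y": 0.8, "z": 155, "rx": 0, "ry": 0, "rz": 0, "fingers": 1}, {"x": -0.5, "y": 0.8, "z": 155, "rx": 0, "ry": 0, "rz": 0, "fingers": 1}, {"x": -0.5, "y": 0.8, "z": 155, "rx": 0, "ry": 0, "rz": 0, "fingers": 1}]' --force 18

```text
time_s: 12.12
tool_pos: [0.4541, -0.4053, 0.1285]
tool_rot: [-180.0, 0.0, -1.0]
force: [-0.4, -0.0, -1.2]
grip_width: 0.0164
grasp_force: 18.0
```

Emit:
drive_tool --moves '[{"x": 0, "y": 0, "z": -20, "rx": 0, "ry": 0, "rz": 0, "fingers": 1}, {"x": 0, "y": 0, "z": -45, "rx": 0, "ry": 0, "rz": 0, "fingers": 1}, {"x": 0, "y": 0, "z": -70, "rx": 0, "ry": 0, "rz": 0, "fingers": 1}, {"x": 0.5, "y": -20, "z": -85, "rx": 0, "ry": 0, "rz": 0, "fingers": 1}, {"x": 1, "y": -45, "z": -85, "rx": 0, "ry": 0, "rz": 0, "fingers": 1}, {"x": 2, "y": -75, "z": -85, "rx": 0, "ry": 0, "rz": 0, "fingers": 1}, {"x": 3, "y": -105, "z": -85, "rx": 0, "ry": 0, "rz": 0, "fingers": 1}, {"x": 4, "y": -135, "z": -85, "rx": 0, "ry": 0, "rz": 0, "fingers": 1}, {"x": 5, "y": -165, "z": -85, "rx": 0, "ry": 0, "rz": 0, "fingers": 1}, {"x": 5.5, "y": -195, "z": -85, "rx": 0, "ry": 0, "rz": 0, "fingers": 1}, {"x": 5.9, "y": -215, "z": -85, "rx": 0, "ry": 0, "rz": 0, "fingers": 1}, {"x": 5.9, "y": -225, "z": -85, "rx": 0, "ry": 0, "rz": 0, "fingers": 1}, {"x": 5.9, "y": -228.7, "z": -85, "rx": 0, "ry": 0, "rz": 0, "fingers": 1}, {"x": 5.9, "y": -228.7, "z": -85, "rx": 0, "ry": 0, "rz": 0, "fingers": 1}, {"x": 5.9, "y": -228.7, "z": -60, "rx": 0, "ry": 0, "rz": 0, "fingers": 1}, {"x": 5.9, "y": -228.7, "z": -60, "rx": 0, "ry": 0, "rz": 0, "fingers": 1}, {"x": 5.9, "y": -228.7, "z": -60, "rx": 0, "ry": 0, "rz": 0, "fingers": 1}]'

```text
time_s: 14.25
tool_pos: [0.4641, -0.1774, 0.1891]
tool_rot: [180.0, -0.0, -1.0]
force: [0.7, -0.5, -1.1]
grip_width: 0.0162
grasp_force: 18.0
```

Run:
```python
from h import *
o=sensors.get_obs();print(o["tool_pos"],o["force"])
c=snap("scene","pics/s4.png");im=cv2.imread("pics/s4.png")
for X in([.4645,-.1767,.042],[.4645,-.1767,.06],[.4645,-.1767,.092]): print((proj(c,X)-[150,120])*4)
a=cv2.resize(im[120:265,150:300],None,fx=4,fy=4,interpolation=cv2.INTER_CUBIC);cv2.imwrite("pics/s4c.png",a)
```

```text
[ 0.46413877 -0.17744448  0.18905684] [ 0.71185694 -0.45435432 -1.13072957]
[207.87874963 416.26631857]
[206.39887326 391.82594398]
[203.70367046 347.31427592]
```

View pics/s4c.png

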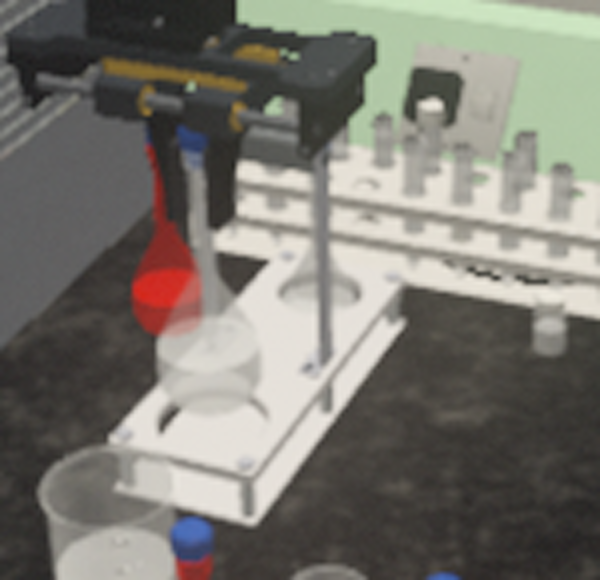

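The large flask hangs upright over the large well. The bulb at (209,372) and the hole at (214,416) carry the same camera offset, so they line up. Lowering.

Emit:
drive_tool --moves '[{"x": 0, "y": -0.4, "z": 12, "rx": 0, "ry": 0, "rz": 0, "fingers": 1}, {"x": 0, "y": -0.4, "z": 20, "rx": 0, "ry": 0, "rz": 0, "fingers": 1}, {"x": 0, "y": -0.4, "z": 26, "rx": 0, "ry": 0, "rz": 0, "fingers": 1}, {"x": 0, "y": -0.4, "z": 32, "rx": 0, "ry": 0, "rz": 0, "fingers": 1}, {"x": 0, "y": -0.4, "z": 36, "rx": 0, "ry": 0, "rz": 0, "fingers": 1}, {"x": 0, "y": -0.4, "z": 36, "rx": 0, "ry": 0, "rz": 0, "fingers": 1}]'

```text
time_s: 15.05
tool_pos: [0.4638, -0.1763, 0.1523]
tool_rot: [-180.0, 0.0, -1.0]
force: [0.4, 0.9, -0.8]
grip_width: 0.0165
grasp_force: 18.0
```

Free descent so far; 18 mm left.

Emit:
drive_tool --moves '[{"x": 0, "y": 0, "z": 6, "rx": 0, "ry": 0, "rz": 0, "fingers": 1}, {"x": 0, "y": 0, "z": 11, "rx": 0, "ry": 0, "rz": 0, "fingers": 1}, {"x": 0, "y": 0, "z": 14, "rx": 0, "ry": 0, "rz": 0, "fingers": 1}, {"x": 0, "y": 0, "z": 16, "rx": 0, "ry": 0, "rz": 0, "fingers": 1}, {"x": 0, "y": 0, "z": 17, "rx": 0, "ry": 0, "rz": 0, "fingers": 1}, {"x": 0, "y": 0, "z": 18, "rx": 0, "ry": 0, "rz": 0, "fingers": 1}, {"x": 0, "y": 0, "z": 18.5, "rx": 0, "ry": 0, "rz": 0, "fingers": 1}, {"x": 0, "y": 0, "z": 18.5, "rx": 0, "ry": 0, "rz": 0, "fingers": 1}]'

```text
time_s: 16.05
tool_pos: [0.4641, -0.1764, 0.1343]
tool_rot: [180.0, -0.0, -1.0]
force: [-0.6, 1.5, 1.1]
grip_width: 0.0165
grasp_force: 18.0
```

Emit:
drive_tool --moves '[{"x": 0, "y": 0, "z": 0.7, "rx": 0, "ry": 0, "rz": 0, "fingers": 1}, {"x": 0, "y": 0, "z": 0.7, "rx": 0, "ry": 0, "rz": 0, "fingers": 1}, {"x": 0, "y": 0, "z": 0.3, "rx": 0, "ry": 0, "rz": 0, "fingers": 0.4}, {"x": 0, "y": 0, "z": 0, "rx": 0, "ry": 0, "rz": 0, "fingers": 0}, {"x": 0, "y": 0, "z": 0, "rx": 0, "ry": 0, "rz": 0, "fingers": -0.5}, {"x": 0, "y": 0, "z": 0, "rx": 0, "ry": 0, "rz": 0, "fingers": -0.5}, {"x": 0, "y": 0, "z": 0, "rx": 0, "ry": 0, "rz": 0, "fingers": -0.5}, {"x": 0, "y": 0, "z": -30, "rx": 0, "ry": 0, "rz": 0, "fingers": -0.5}, {"x": 0, "y": 0, "z": -80, "rx": 0, "ry": 0, "rz": 0, "fingers": -0.5}, {"x": 0, "y": 0, "z": -130, "rx": 0, "ry": 0, "rz": 0, "fingers": -0.5}, {"x": 0, "y": 0, "z": -160, "rx": 0, "ry": 0, "rz": 0, "fingers": -0.5}, {"x": 0, "y": 0, "z": -160, "rx": 0, "ry": 0, "rz": 0, "fingers": -0.5}, {"x": 0, "y": 0, "z": -160, "rx": 0, "ry": 0, "rz": 0, "fingers": -0.5}]'

```text
time_s: 17.68
tool_pos: [0.4635, -0.1762, 0.2931]
tool_rot: [-180.0, 0.1, -1.0]
force: [0.9, 0.4, -0.9]
grip_width: 0.0651
grasp_force: 0.0
```

Run:
```python
from h import *
o=sensors.get_obs();print(o["tool_pos"],o["tool_rot"],o["qpos"].round(1),o["grip_width"])
c=snap("scene","pics/s5.png");im=cv2.imread("pics/s5.png")
a=cv2.resize(im[120:265,150:300],None,fx=4,fy=4,interpolation=cv2.INTER_CUBIC);cv2.imwrite("pics/s5c.png",a)
```

```text
[ 0.46352895 -0.17624605  0.29310714] [-1.79978175e+02  7.32800362e-02 -9.88340471e-01] [ 35.3  -1.1 -17.2  98.2  -0.3  83.  -72.8] 0.06507622991605579
```

View pics/s5c.png

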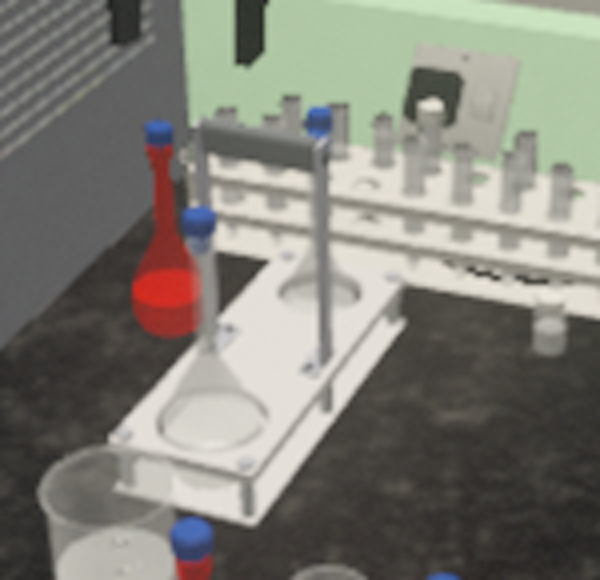

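Both flasks are seated, with stoppers at (198,222) and (319,122). Turning above the handle.

Emit:
drive_tool --moves '[{"x": 20, "y": 0, "z": 0, "rx": 0, "ry": 0, "rz": -0.17, "fingers": -0.3}, {"x": 40, "y": 0, "z": 0, "rx": 0, "ry": 0, "rz": -0.34, "fingers": -0.3}, {"x": 60, "y": 0, "z": 0, "rx": 0, "ry": 0, "rz": -0.51, "fingers": -0.3}, {"x": 83.4, "y": 0.8, "z": 0, "rx": 0, "ry": 0, "rz": -0.68, "fingers": -0.3}, {"x": 83.4, "y": 0.8, "z": 0, "rx": 0, "ry": 0, "rz": -0.85, "fingers": -0.3}, {"x": 83.4, "y": 0.8, "z": 0, "rx": 0, "ry": 0, "rz": -1.02, "fingers": -0.3}, {"x": 83.4, "y": 0.8, "z": 0, "rx": 0, "ry": 0, "rz": -1.19, "fingers": -0.3}, {"x": 83.4, "y": 0.8, "z": 0, "rx": 0, "ry": 0, "rz": -1.36, "fingers": -0.3}, {"x": 83.4, "y": 0.8, "z": 0, "rx": 0, "ry": 0, "rz": -1.5, "fingers": -0.3}, {"x": 83.4, "y": 0.8, "z": 0, "rx": 0, "ry": 0, "rz": -1.571, "fingers": -0.3}, {"x": 83.4, "y": 0.8, "z": 0, "rx": 0, "ry": 0, "rz": -1.571, "fingers": -0.3}, {"x": 83.4, "y": 0.8, "z": 0, "rx": 0, "ry": 0, "rz": -1.571, "fingers": -0.3}]'

```text
time_s: 19.23
tool_pos: [0.547, -0.1786, 0.2932]
tool_rot: [-179.9, -0.0, 89.0]
force: [-0.7, -0.0, 0.8]
grip_width: 0.0562
grasp_force: 0.0
```

Emit:
drive_tool --moves '[{"x": 0, "y": 0, "z": 35, "rx": 0, "ry": 0, "rz": 0, "fingers": -0.3}, {"x": 0, "y": 0, "z": 65, "rx": 0, "ry": 0, "rz": 0, "fingers": -0.3}, {"x": 0, "y": 0, "z": 90, "rx": 0, "ry": 0, "rz": 0, "fingers": -0.3}, {"x": 0, "y": 0, "z": 106, "rx": 0, "ry": 0, "rz": 0, "fingers": -0.3}, {"x": 0, "y": 0, "z": 114, "rx": 0, "ry": 0, "rz": 0, "fingers": -0.3}, {"x": 0, "y": 0, "z": 114, "rx": 0, "ry": 0, "rz": 0, "fingers": -0.3}, {"x": 0, "y": 0, "z": 114, "rx": 0, "ry": 0, "rz": 0, "fingers": 0.2}, {"x": 0, "y": 0, "z": 114, "rx": 0, "ry": 0, "rz": 0, "fingers": 0.5}, {"x": 0, "y": 0, "z": 114, "rx": 0, "ry": 0, "rz": 0, "fingers": 0.6}, {"x": 0, "y": 0, "z": 114, "rx": 0, "ry": 0, "rz": 0, "fingers": 0.7}, {"x": 0, "y": 0, "z": 114, "rx": 0, "ry": 0, "rz": 0, "fingers": 1}, {"x": 0, "y": 0, "z": 114, "rx": 0, "ry": 0, "rz": 0, "fingers": 1}, {"x": 0, "y": 0, "z": 114, "rx": 0, "ry": 0, "rz": 0, "fingers": 1}, {"x": 0, "y": 0, "z": 114, "rx": 0, "ry": 0, "rz": 0, "fingers": 1}]' --force 45

```text
time_s: 20.98
tool_pos: [0.5469, -0.1787, 0.1801]
tool_rot: [-179.9, 0.0, 89.0]
force: [-3.4, 0.3, 2.1]
grip_width: 0.0132
grasp_force: 45.0
```

Emit:
drive_tool --moves '[{"x": 0, "y": 0, "z": -3, "rx": 0, "ry": 0, "rz": 0, "fingers": 1}, {"x": 0, "y": 0, "z": -6, "rx": 0, "ry": 0, "rz": 0, "fingers": 1}, {"x": 0, "y": 0, "z": -10, "rx": 0, "ry": 0, "rz": 0, "fingers": 1}, {"x": 0, "y": 0, "z": -10, "rx": 0, "ry": 0, "rz": 0, "fingers": 1}, {"x": 0, "y": 0, "z": -10, "rx": 0, "ry": 0, "rz": 0, "fingers": 1}]'

```text
time_s: 21.6
tool_pos: [0.5473, -0.1785, 0.1899]
tool_rot: [-180.0, 0.0, 89.0]
force: [0.4, -0.2, -8.7]
grip_width: 0.0136
grasp_force: 45.0
```

Emit:
drive_tool --moves '[{"x": 0, "y": 0, "z": -4, "rx": 0, "ry": 0, "rz": 0, "fingers": 1}, {"x": 0, "y": 0, "z": -12, "rx": 0, "ry": 0, "rz": 0, "fingers": 1}, {"x": 0, "y": 0, "z": -22, "rx": 0, "ry": 0, "rz": 0, "fingers": 1}, {"x": 0, "y": 0, "z": -34, "rx": 0, "ry": 0, "rz": 0, "fingers": 1}, {"x": 0, "y": 0, "z": -46, "rx": 0, "ry": 0, "rz": 0, "fingers": 1}, {"x": 0, "y": 0, "z": -58, "rx": 0, "ry": 0, "rz": 0, "fingers": 1}, {"x": 0, "y": 0, "z": -70, "rx": 0, "ry": 0, "rz": 0, "fingers": 1}, {"x": 0, "y": 0, "z": -80, "rx": 0, "ry": 0, "rz": 0, "fingers": 1}, {"x": 0, "y": 0, "z": -87, "rx": 0, "ry": 0, "rz": 0, "fingers": 1}, {"x": 0, "y": 0, "z": -92, "rx": 0, "ry": 0, "rz": 0, "fingers": 1}, {"x": 0, "y": 0, "z": -92, "rx": 0, "ry": 0, "rz": 0, "fingers": 1}, {"x": 0, "y": 0, "z": -92, "rx": 0, "ry": 0, "rz": 0, "fingers": 1}, {"x": 0, "y": 0, "z": -92, "rx": 0, "ry": 0, "rz": 0, "fingers": 1}, {"x": 0, "y": 0, "z": -92, "rx": 0, "ry": 0, "rz": 0, "fingers": 1}, {"x": 0, "y": 0, "z": -92, "rx": 0, "ry": 0, "rz": 0, "fingers": 1}]'

```text
time_s: 23.48
tool_pos: [0.5473, -0.1786, 0.2819]
tool_rot: [-180.0, 0.0, 89.0]
force: [0.1, -0.1, -8.0]
grip_width: 0.0135
grasp_force: 45.0
```

Run:
```python
from h import *
o=sensors.get_obs();print(o["tool_pos"],o["force"],o["wrist_torque"],o["joint_velocities"].round(2))
snap("scene","pics/s6.png");im=cv2.imread("pics/s6.png")
cv2.imwrite("pics/s6c.png",cv2.resize(im[60:320,130:400],None,fx=2.2,fy=2.2,interpolation=cv2.INTER_CUBIC))
```

```text
[ 0.54729039 -0.17855713  0.2819406 ] [ 0.14163518 -0.05250712 -7.97322228] [-0.03694212 -0.0716354  -0.02571512] [-0.05 -0.01 -0.02 -0.02 -0.08  0.11  0.06]
```

View pics/s6c.png

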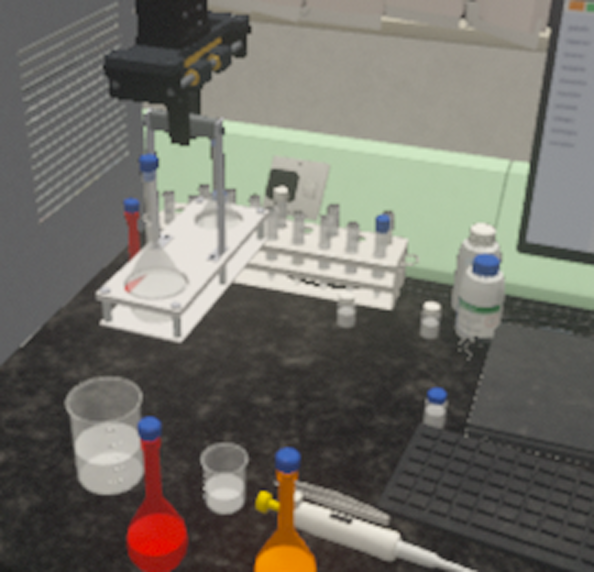

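The carrier hangs level by its handle, with the bar at (185,125), both flasks seated and nothing touching it. Handing in.

```bash
python3 -c "
from h import *
print(workorder.sign_off())"
```

```text
the job is handed in; nothing more can be done
None
```

I handed the job in at about 23.5 s with both flasks seated in their own wells and the carrier held by its handle, level and still, about 10 cm above the worktop; the sign-off call returned no verdict.

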